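Clamp a gift box in the engraving vise

ROBOT

A 6-joint arm with a two-finger parallel gripper is mounted at the origin on the work surface. World frame = base frame: x ahead of the robot, y to its left, z up, the work surface at z = 0. Lengths are in mm, angles in rad, forces in N, time in s.
With the tool pointing down it reaches from about 350 to 875 mm from the base axis. Payload 4.2 kg.
Tool frame: the origin (TCP) lies on the centre line of the jaws, within the pads' length; the fingertips stand 8 mm ahead of it and the grasp point (between the pads) lies 11 mm behind it; z points along the fingers, y is the direction in which the jaws open and shut (so a half turn about z gives the same grasp; the last joint's range is limited). The gripper opens to 85 mm and grips with 20 to 120 N. Pads are 22 mm wide; open, the fingers measure 114 mm over their backs; the gripper's body (76 mm by 85 mm) begins 54 mm behind the grasp point. The pads swing forward as they close: fully open they stand 13 mm farther back than shut.
Start: joints at [-0.944, 0.385, 0.008, 0, -1.194, -0.259], TCP at [224.741, -583.173, 239.312] pointing down, gripper open.
Joint ranges: [-3.14, 3.14], [-1.21, 2.06], [-1.07, 1.41], [-3.16, 2.05], [-2.99, -0.16], [-3.1, 3.1]. Speed limits (rad/s): [2.79, 2.79, 3.14, 3.14, 3.14, 3.14].

INTERFACE

Orientations are given as a unit quaternion [w, x, y, z].
In Python, from station import ctrl, get_image, camera_params gives the robot as it stands. The module is installed in compiled form; this text tells all that it offers.
- The arm moves only by the tool apply_moves, never from a script. Its argument "motion" is one flat list of numbers, 5 for each row, row after row: the shift along the world's x, y, z in m, then the turn about the world's z in units of 5 degrees (1.0 is 5 degrees), then the gripper's target within -1 to 1 (fully open at 1, half-way at 0, shut at -1). In form: [x, y, z, twist, jaw, x, y, z, twist, jaw, ...]. A call has 1 to 12 rows; each row shifts and turns the commanded pose from where the row before left it; what a row does not reach is not made up. A row lasts 1/12 s, in which the tool goes at most 41.7 mm and 7.16 degrees, less where a joint would pass 70% of its speed; a pose out of reach is approached as far as the arm can. A call with a gripper value outside its range is refused whole. The fingers move at their own pace and stop on an object; the grip force is fixed at half the most. Time passes only in rows, so rows that do not move let the fingers close. It gives the time, the measured TCP pose, the force and the opening at its end, in the units of the state.
- ctrl.get_obs(): the state, without advancing time (a new reading comes with each control period).
- get_image(name): name is "side" or "top"; returns the picture (420x560x3 uint8, red, green, blue); there is no depth.
- camera_params(name): a dict with "vfov" (degrees; the focal length in pixels is half the picture's height over the tangent of half this angle, whatever the lens; pixels are square), "cx", "cy" (the principal point, pixels), "R" (3x3) and "t" (3): a world point X has camera coordinates R X + t. Camera axes: x right, y down, z forward; pixel columns grow to the right and rows downward; lengths in mm; the calibration is good to about 2 mm. A picture is of the moment at which its call begins. camera_params takes no time and is no camera call.
- ctrl.job_done(): hands the job in, once; it reports no verdict.
The state is a dict: "time_s": time; "joints": joint angles; "joint_vel": joint speeds; "joint_efforts": joint torques, N m; "eef_pos": TCP position; "tcp_rot": TCP orientation; "ft_force": force on the tool from outside, world axes, zero at the start; "ft_torque": the same for the moment, N m; "width": finger opening in mm.
Only numpy, scipy, OpenCV 4.12 (cv2) and the standard library are available. Lean on these libraries where they do the work, as an engineer would, in place of code of your own. Each camera call takes 0.05 s, during which the arm holds its last target.

TASK

Load the small wooden gift box into the grey engraving vise, standing flat and centred across the bed between the rubber pad and the fence with its broad sides towards them, and let go of it. Then turn the knob on the moving jaw clockwise, going along with the jaw as it travels, until the pad holds the box against the fence with about 10 N; more than 22 N dents the box, and leaning on the jaw with more than 15 N while turning strains its slide. Let go of the knob and leave everything else on the counter where it is.

Things in the scene. Friction and masses are not known exactly. Their poses are not given: they have to be found in the camera images.
- gift_box_center (a point): Centre of the small loose wooden gift box (about 140 g), a closed block 60 mm long (its x) by 45 mm wide (its y) by 40 mm high, dark lid line 12 mm under the top and a small clasp on one 45 mm end. Axes: x along the 60 mm length, z up. Starts on the counter apart from the vise.
- gift_box: The same gift box: origin at the centre of its underside.
- vise: The vise's grey bed, screwed to the counter: 100 mm (x) by 270 mm (y) by 20 mm high, origin under its centre, flat top at z = +20 mm. The jaw travels along the bed's +y. The aluminium fence stands across the bed on the +y part, 62 mm wide, 36 mm high; its face towards the pad lies at y = +47 to +59 mm of this frame: it was bolted on by eye and its place is not measured. The loaded box goes between pad and fence, its 60 mm length along the bed's x, centred on x = 0.
- jaw: The moving jaw, an aluminium carriage on the bed with knob and pad on it. Origin on the bed's top surface, straight under the knob's axis; axes parallel to the bed's. Carriage 56 mm wide (x), from y = -30 to +45 mm, top at z = +40 mm. In front of it on two steel pins rides the black rubber pad, 50 mm wide, z = +2 to +36 mm, its face at y = +60 mm when free; it springs back 1 mm for every 8 N, at most 5 mm.
- knob_grip (a point): Where to grip the jaw's knob: on its upright axis, 26 mm above its underside. Black fluted round knob, 36 mm in diameter, 40 mm high, standing on the carriage (underside 3 mm over the carriage's top). It can be gripped at any yaw.
- knob (a joint): Angle of the knob in rad, growing clockwise seen from above. Each rad moves the jaw, with the knob itself, 8 mm along the bed's +y (50 mm a turn). The feed holds by friction: it takes about 0.16 N m to turn unloaded in either direction, plus 0.008 N m per newton of pressure on the box, and stays where it is left (it will not slip back under 15 N). At a standstill that friction can push either way on the hand, so compare readings taken after like moves. At most 7.5 rad.
- berry_jar: Bystander: clear jar with a wooden lid, 80 mm across, 130 mm high. Origin under its centre.
- tea_tin: Bystander: tin, 64 mm across, 70 mm high. Origin under its centre.
- scoop: Bystander: steel spoon 170 mm long along its x, lying on the counter.
- dust_brush: Bystander: brush 180 mm long along its x, lying on the counter.
- long_box: Bystander: large wooden gift box, 100 by 200 by 55 mm high. Not the one to engrave. Origin under its centre.
- red_carton: Bystander: red carton, 70 by 110 by 45 mm high. Origin under its centre.
- white_carton: Bystander: white carton, 120 by 90 by 70 mm high. Origin under its centre.
There are look-alikes about, which are no part of the job. Of the things that look like the gift_box, take the one that is farthest to the robot's left at the start.

How it is judged (in metres and radians):
On the way, in this order (a step that is already met when the one before it is completed fails the run):
1. the gift box stands flat on the bed between pad and fence, lengthwise across the bed, let go and not yet pressed by the pad (z of gift_box_center in the frame of vise between 0.037 and 0.043 m and x of gift_box_center in the frame of vise between -0.012 and 0.012 m and y of gift_box_center in the frame of vise between 0 and 0.045 m and angle between the x axis of gift_box and the x axis of vise, either way round below 0.2 rad and angle between gift_box's own z axis and vertical below 0.08 rad and contact force between the fingers and gift_box below 0.1 N and contact force between jaw and gift_box below 3 N), for 0.2 s.
2. the jaw has been fed up so that the pad presses the box against the fence with at least 5 N (contact force between jaw and gift_box above 5 N and z of gift_box_center in the frame of vise below 0.043 m), for 0.3 s.
At the end, for the whole second after the job is handed in: The gift box stands flat on the vise bed (centre within 12 mm of the bed's midline, square to within 0.06 rad), at rest, held between pad and fence with 5 to 16 N, and knob and box are let go (all of step 2 and contact force between jaw and gift_box below 16 N and z of gift_box_center in the frame of vise above 0.037 m and x of gift_box_center in the frame of vise between -0.012 and 0.012 m and angle between the x axis of gift_box and the x axis of vise, either way round below 0.06 rad and angle between gift_box's own z axis and vertical below 0.06 rad and linear speed of gift_box below 0.01 m/s and linear speed of jaw below 0.005 m/s); the robot touches nothing.
It fails at once if the pad pressed the box with more than 22 N (dented) (contact force between jaw and gift_box above 22 N).
It fails at once if the robot pushed on the moving jaw or its knob with a net force over 15 N (slide strained) (contact force between the arm and jaw above 15 N).
It fails at once if a bystander was moved by more than 20 mm (distance of any of berry_jar, tea_tin, scoop, dust_brush, long_box, red_carton, white_carton from where it was at the start of the episode above 0.02 m).
It also fails if it takes over 72 s, if anything falls off the work surface, if the arm or the gripper's body presses on something with over 40 N, if the wrist force passes 120 N, or if a joint passes its speed limit or range.

## Working session

There is one attempt and no reset: what is moved stays moved. The work goes in short steps, Python scripts to look and compute and a tool call to move; the robot and the scene stay as the last step left them, time stands still between calls to the robot, and variables do not carry over. Pictures are saved under pics/ and viewed, and the job is handed in when it is done.

Besides the shell and the picture viewer there is one more tool, called after ">>>" as name(argument=value, ...) on one line, values as JSON. apply_moves: Moves the arm, as the interface text tells. Its arguments: {"type":"object","properties":{"motion":{"type":"array"}},"required":["motion"]}

```bash
mkdir -p pics; python3 - <<'E'
from station import ctrl,get_image,camera_params
import cv2
for n in ("side","top"):
    im=get_image(n); cv2.imwrite(f"pics/{n}0.png",im[:,:,::-1])
    p=camera_params(n); print(n,p)
print(ctrl.get_obs())
E
```

```text
side {'vfov': 42.95396276397028, 'cx': 272.2953954883775, 'cy': 213.78330670167347, 'R': array([[-0.84568968, -0.53323986,  0.02154551],
       [-0.29562888,  0.43447559, -0.85078466],
       [ 0.44431129, -0.72586928, -0.52507262]]), 't': array([ 456.75142343,  228.12238461, 1182.51822139])}
top {'vfov': 57.29291902821732, 'cx': 275.9664010502871, 'cy': 208.01651044475378, 'R': array([[ 0.01341544, -0.99990437,  0.00335738],
       [-0.98935875, -0.01376029, -0.14484446],
       [ 0.14487681, -0.0013785 , -0.98944874]]), 't': array([  -1.8634927 ,  548.66832319, 1087.28920197])}
{'time_s': 0.1, 'joints': array([-9.44371549e-01,  3.85461347e-01,  6.73711738e-03, -4.26796030e-04,
       -1.19402567e+00, -2.58602190e-01]), 'joint_vel': array([-0.00072292, -0.00320957,  0.00358838,  0.00117316, -0.00079057,
       -0.00046488]), 'joint_efforts': array([-4.04960274e-04, -3.93319273e+01,  1.88928813e+01,  4.19798166e+00,
       -2.58258900e-03,  5.76620351e-06]), 'eef_pos': array([ 224.56305216, -582.70148333,  238.33331521]), 'tcp_rot': array([-2.39023718e-04, -1.82798825e-01,  9.83149834e-01,  9.67635940e-04]), 'ft_force': array([-0.43020544, -0.20025467,  0.00965964]), 'ft_torque': array([-0.02442129, -0.01882241, -0.03080014]), 'width': 85.22633988364832}
```

View pics/top0.png

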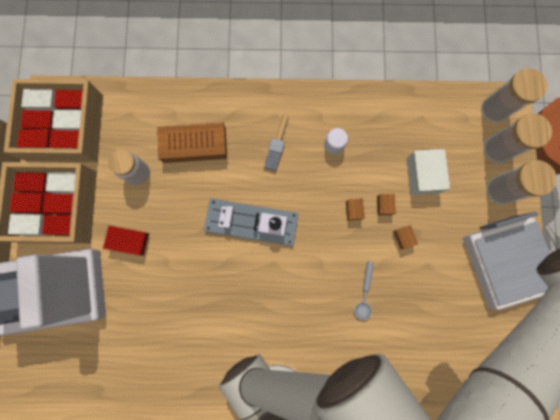

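View pics/side0.png

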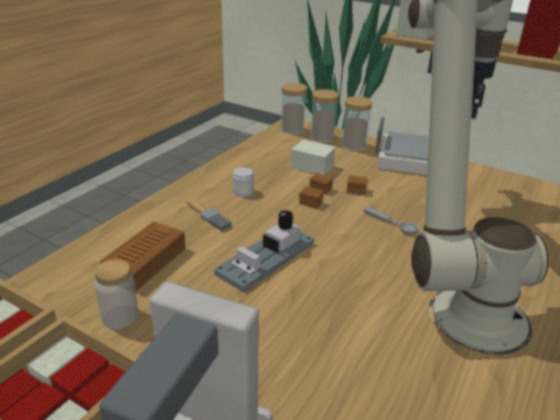

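The top view shows three small boxes at (355,210), (386,204) and (404,237). The robot's left is image-left, so the target is the one at (355,210). The vise is at (252,222), with the knob at (275,224) and the fence at (225,217). I'll zoom in and measure.

```bash
cat > h.py <<'E'
import numpy as np,cv2
from station import ctrl,get_image,camera_params
def ray(n,u,v):
    p=camera_params(n); f=210/np.tan(np.radians(p['vfov']/2))
    R=np.array(p['R']);t=np.array(p['t'])
    return -R.T@t, R.T@np.array([(u-p['cx'])/f,(v-p['cy'])/f,1.])
def onz(n,u,v,z):
    c,d=ray(n,u,v); return c+d*(z-c[2])/d[2]
def proj(n,X):
    p=camera_params(n); f=210/np.tan(np.radians(p['vfov']/2))
    q=np.array(p['R'])@np.array(X,float)+np.array(p['t']); return f*q[0]/q[2]+p['cx'],f*q[1]/q[2]+p['cy']
def tri(u1,u2):
    a,d=ray('top',*u1);b,e=ray('side',*u2)
    s=np.linalg.lstsq(np.c_[d,-e],b-a,rcond=None)[0]
    P,Q=a+s[0]*d,b+s[1]*e; return (P+Q)/2,np.linalg.norm(P-Q)
E
python3 - <<'E'
import cv2
im=cv2.imread('pics/top0.png'); 
cv2.imwrite('pics/tz.png',cv2.resize(im[190:255,195:295],None,fx=8,fy=8,interpolation=cv2.INTER_CUBIC))
cv2.imwrite('pics/tb.png',cv2.resize(im[185:260,335:425],None,fx=8,fy=8,interpolation=cv2.INTER_CUBIC))
im=cv2.imread('pics/side0.png'); 
cv2.imwrite('pics/sz.png',cv2.resize(im[200:290,210:320],None,fx=7,fy=6.6,interpolation=cv2.INTER_CUBIC))
E
```

```text
(no output)
```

View pics/tz.png

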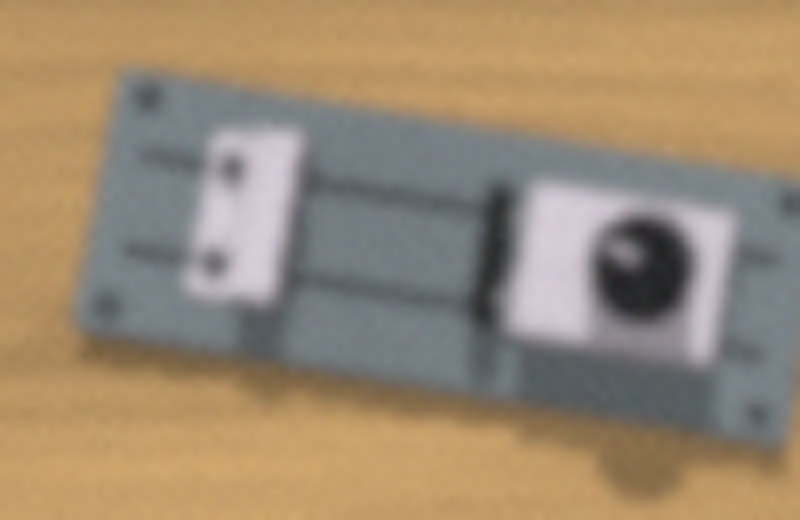

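View pics/tb.png

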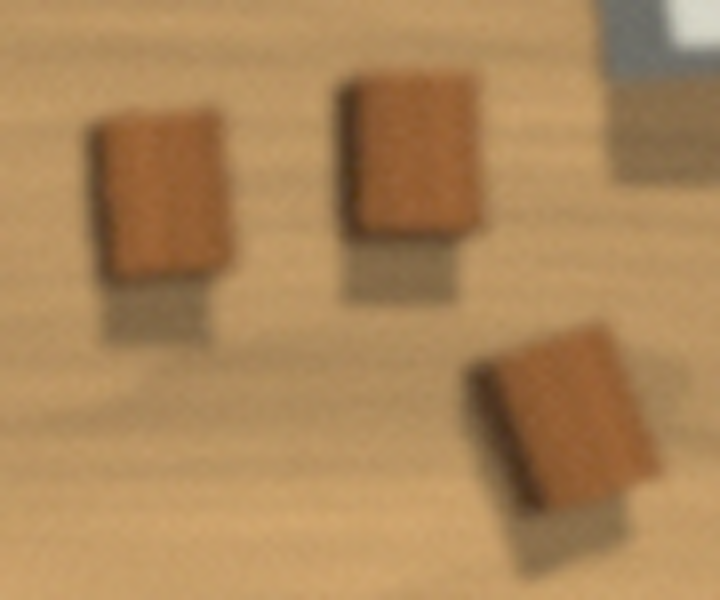

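View pics/sz.png

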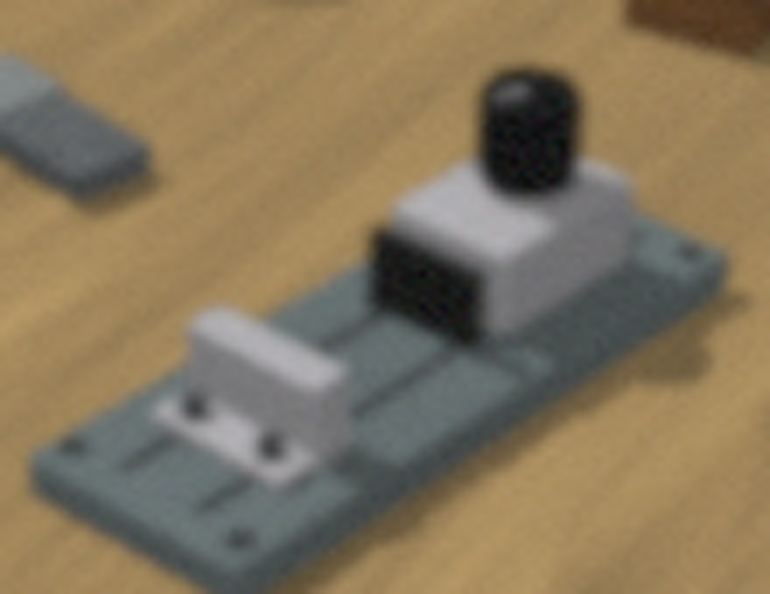

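```bash
python3 - <<'E'
from h import *
o=lambda x,y,U,V:(U+(x+.5)/8-.5,V+(y+.5)/8-.5)
S=[(147,97),(105,307),(790,200),(757,413)]
P=[onz('top',*o(x,y,195,190),20) for x,y in S]
for p in P: print(p.round(1))
print('screw centre',np.mean(P,0).round(1))
d=(P[0]-P[2])+(P[1]-P[3]); print('bed yaw (of +y) deg',np.degrees(np.arctan2(d[1],d[0])), np.linalg.norm(P[0]-P[2]),np.linalg.norm(P[1]-P[0]))
e=(P[0]-P[1])+(P[2]-P[3]); print('x dir',np.degrees(np.arctan2(e[1],e[0])))
im=cv2.imread('pics/top0.png'); 
big=cv2.resize(im,None,fx=8,fy=8,interpolation=cv2.INTER_CUBIC); hsv=cv2.cvtColor(big,cv2.COLOR_BGR2HSV)
s=lambda q:((q[0]+.5)/8-.5,(q[1]+.5)/8-.5)
# bed mask: low sat/blueish
m=((big[:,:,0].astype(int)>big[:,:,2].astype(int)-5)&(big[:,:,0]>0)).astype(np.uint8)
m[:190*8]=0;m[255*8:]=0;m[:,:195*8]=0;m[:,305*8:]=0
c=max(cv2.findContours(cv2.morphologyEx(m,cv2.MORPH_CLOSE,np.ones((25,25))),0,2)[0],key=cv2.contourArea)
r=cv2.minAreaRect(c);Q=np.array([onz('top',*s(q),18)for q in cv2.boxPoints(r)]);print('bed',Q.round(1),Q.mean(0).round(1),[np.linalg.norm(Q[i]-Q[i-1]).round(1) for i in range(4)], [np.degrees(np.arctan2(*(Q[i]-Q[i-1])[1::-1])).round(1) for i in range(4)])
# boxes
b=((hsv[:,:,1]>140)&(hsv[:,:,2]>110)&(hsv[:,:,0]<14)).astype(np.uint8)
b[:185*8]=0;b[260*8:]=0;b[:,:335*8]=0;b[:,425*8:]=0
for c in cv2.findContours(b,0,2)[0]:
    if cv2.contourArea(c)<3000: continue
    r=cv2.minAreaRect(c);Q=np.array([onz('top',*s(q),40)for q in cv2.boxPoints(r)])
    print('box',Q.mean(0).round(1),[np.linalg.norm(Q[i]-Q[i-1]).round(1) for i in range(4)],[np.degrees(np.arctan2(*(Q[i]-Q[i-1])[1::-1])).round(1) for i in range(4)], s(r[0]))
# knob: top at z=20+40+43=103
for (x,y) in [(643,268)]:
  print('knob',onz('top',*o(x,y,195,190),103).round(1))
# fence top: front edge corners (304,132),(275,303) top z=56 ; pad face
for n,x,y,z in [('fenceF',304,132,56),('fenceF',277,303,56),('pad',487,185,56),('pad',473,318,56),('carr',528,180,60),('carr',503,332,60),('carr',738,208,60),('carr',716,362,60)]: print(n,onz('top',*o(x,y,195,190),z).round(1))
E
```

```text
[568.1 194.3  20. ]
[489.2 206.9  20. ]
[532.6 -46.3  20. ]
[453.3 -34.7  20. ]
screw centre [510.8  80.1  20. ]
bed yaw (of +y) deg 81.58408423998102 243.22668921747353 79.91504846836538
x dir -8.70520550458485
bed [[481.5 217.2  18. ]
 [577.6 205.3  18. ]
 [537.3 -59.1  18. ]
 [442.2 -44.1  18. ]] [509.6  79.8  18. ] [np.float64(264.3), np.float64(96.8), np.float64(267.5), np.float64(96.3)] [np.float64(81.4), np.float64(-7.1), np.float64(-98.7), np.float64(171.0)]
box [ 469.  -373.6   40. ] [np.float64(53.5), np.float64(40.4), np.float64(53.6), np.float64(40.2)] [np.float64(19.3), np.float64(-68.6), np.float64(-161.0), np.float64(111.2)] (406.20062255859375, 236.9653778076172)
box [ 564.1 -224.4   40. ] [np.float64(41.7), np.float64(26.7), np.float64(41.8), np.float64(26.7)] [np.float64(83.8), np.float64(-7.6), np.float64(-96.2), np.float64(172.1)] (354.2991027832031, 203.90745544433594)
box [ 565.2 -319.1   40. ] [np.float64(57.9), np.float64(42.7), np.float64(58.0), np.float64(42.4)] [np.float64(0.8), np.float64(-86.9), np.float64(-179.5), np.float64(93.1)] (386.5107116699219, 204.00161743164062)
knob [497.5   8.  103. ]
fenceF [550.3 131.2  56. ]
fenceF [488.1 139.   56. ]
pad [531.9  64.7  56. ]
pad [483.7  68.7  56. ]
carr [533.3  49.8  60. ]
carr [478.5  57.6  60. ]
carr [524.2 -25.8  60. ]
carr [468.8 -18.5  60. ]
```

```bash
python3 - <<'E'
from h import *
im=cv2.imread('pics/top0.png'); 
big=cv2.resize(im,None,fx=8,fy=8,interpolation=cv2.INTER_CUBIC); hsv=cv2.cvtColor(big,cv2.COLOR_BGR2HSV)
s=lambda q:((q[0]+.5)/8-.5,(q[1]+.5)/8-.5)
for V in (95,105,115):
  b=((hsv[:,:,1]>135)&(hsv[:,:,2]>V)&(hsv[:,:,0]<16)).astype(np.uint8)
  b[:185*8]=0;b[225*8:]=0;b[:,:340*8]=0;b[:,370*8:]=0
  b=cv2.morphologyEx(b,cv2.MORPH_CLOSE,np.ones((21,21)))
  c=max(cv2.findContours(b,0,2)[0],key=cv2.contourArea)
  r=cv2.minAreaRect(c);Q=np.array([onz('top',*s(q),40)for q in cv2.boxPoints(r)])
  print('box',Q.mean(0).round(1),[np.linalg.norm(Q[i]-Q[i-1]).round(1) for i in range(4)],[np.degrees(np.arctan2(*(Q[i]-Q[i-1])[1::-1])).round(1) for i in range(4)], s(r[0]))
Q=np.array([onz('top',335+(x+.5)/8-.5,185+(y+.5)/8-.5,40) for x,y in [(101,116),(219,107),(233,270),(112,280)]])
print(Q.round(1),Q.mean(0))
print([np.linalg.norm(Q[i]-Q[i-1]).round(1) for i in range(4)],[np.degrees(np.arctan2(*(Q[i]-Q[i-1])[1::-1])).round(1) for i in range(4)])
E
```

```text
box [ 549.8 -225.9   40. ] [np.float64(63.9), np.float64(50.6), np.float64(64.0), np.float64(50.2)] [np.float64(5.1), np.float64(-83.2), np.float64(-175.3), np.float64(96.7)] (354.89337158203125, 208.7610321044922)
box [ 549.8 -226.3   40. ] [np.float64(64.1), np.float64(49.7), np.float64(64.2), np.float64(49.3)] [np.float64(5.8), np.float64(-82.5), np.float64(-174.5), np.float64(97.4)] (355.0172424316406, 208.7480010986328)
box [ 550.1 -227.2   40. ] [np.float64(63.9), np.float64(47.9), np.float64(63.9), np.float64(47.5)] [np.float64(5.8), np.float64(-82.5), np.float64(-174.5), np.float64(97.4)] (355.3255310058594, 208.67437744140625)
[[ 578.2 -203.7   40. ]
 [ 582.2 -247.2   40. ]
 [ 521.8 -251.2   40. ]
 [ 517.5 -206.9   40. ]] [ 549.90991235 -227.22093115   40.        ]
[np.float64(60.8), np.float64(43.7), np.float64(60.5), np.float64(44.5)] [np.float64(3.0), np.float64(-84.8), np.float64(-176.2), np.float64(95.5)]
```

>>> apply_moves(motion=[0.03,0.03,0,-1,1,0.03,0.03,0,-1,1,0.03,0.03,0,-1,1])

```text
time_s: 0.35
eef_pos: [313.2, -493.8, 238.5]
tcp_rot: [-0.0, -0.05, 0.999, 0.001]
ft_force: [1.2, -1.2, 0.7]
width: 85.7
```

>>> apply_moves(motion=[0.02,0.022,0,1.4,1,0.02,0.022,0,1.4,1,0.02,0.022,0,1.4,1,0.02,0.022,0,1.4,1,0.02,0.022,0,1.4,1,0.02,0.022,0,1.4,1,0.02,0.022,0,1.4,1,0.02,0.022,0,1.4,1,0.02,0.022,0,1.4,1,0.02,0.022,0,1.4,1,0.02,0.022,0,1.4,1,0.017,0.024,-0.03,1.4,1])

```text
time_s: 1.35
eef_pos: [554.6, -229.0, 214.9]
tcp_rot: [-0.003, 0.71, -0.704, 0.006]
ft_force: [1.4, 0.1, 1.0]
width: 85.3
```

>>> apply_moves(motion=[0,0,-0.03,1,1,0,0,-0.03,0,1,0,0,-0.03,0,1,0,0,0,0,1,0,0,0,0,1])

```text
time_s: 1.77
eef_pos: [549.0, -228.9, 118.2]
tcp_rot: [0.001, 0.738, -0.675, -0.002]
ft_force: [0.0, -1.5, 1.3]
width: 85.3
```

```bash
python3 - <<'E'
from h import *
im=get_image('top'); cv2.imwrite('pics/t1.png',cv2.resize(im[170:260,300:400,::-1],None,fx=6,fy=6,interpolation=cv2.INTER_CUBIC))
im=get_image('side'); cv2.imwrite('pics/s1.png',cv2.resize(im[110:230,250:420,::-1],None,fx=4.5,fy=4.5,interpolation=cv2.INTER_CUBIC))
o=ctrl.get_obs();print(o['eef_pos'],o['tcp_rot'],o['joints'],o['ft_force'])
q=o['tcp_rot'];print('ydir',np.degrees(2*np.arctan2(q[2],q[1]))-90)
E
```

```text
[ 551.27696273 -229.488294    121.43019353] [-5.50772923e-04  7.37860012e-01 -6.74951936e-01  1.47799494e-03] [-0.12314344  0.44300156 -0.22108234  0.00103637 -0.90366499  0.21149837] [0.36611246 0.13926377 0.2185711 ]
ydir -174.90096608610776
```

View pics/s1.png

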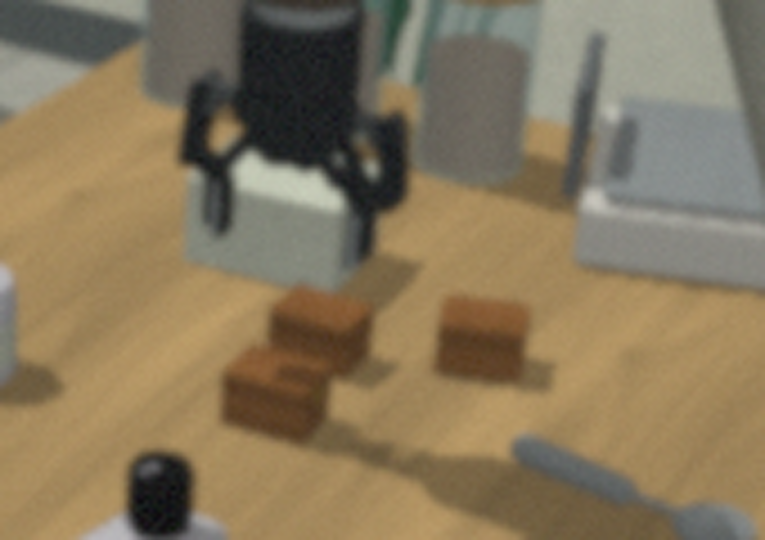

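View pics/t1.png

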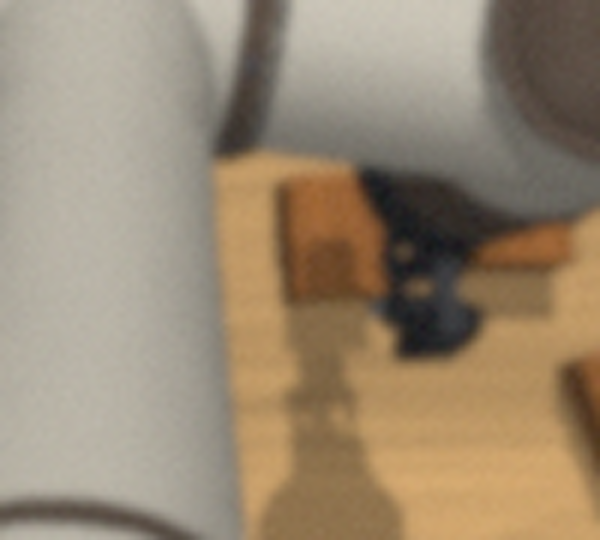

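```bash
python3 - <<'E'
from h import *
e=np.array([551.3,-229.5,121.4])
for n in('top','side'):
    u=proj(n,e); print(n,u, ((u[0]-300)*6,(u[1]-170)*6) if n=='top' else ((u[0]-250)*4.5,(u[1]-110)*4.5))
# candidate gripper in crop: side fingertips mid ~ (290,235)
u=(250+290/4.5,110+235/4.5)
print(tri((300+430/6,170+300/6),u))
for p in [(550,-227,20),(497.5,8,103)]: u=proj('side',p); print(((u[0]-250)*4.5,(u[1]-110)*4.5),u)
E
```

```text
top (np.float64(362.3749907597674), np.float64(203.90882554895444)) (np.float64(374.2499445586044), np.float64(203.45295329372664))
side (np.float64(312.58561196763753), np.float64(165.7018753082753)) (np.float64(281.6352538543689), np.float64(250.65843888723887))
(array([ 526.26446983, -240.42439069,  133.73846596]), np.float64(45.3369850815033))
(np.float64(272.1307751537397), np.float64(390.8977793199422)) (np.float64(310.47350558971993), np.float64(196.86617318220937))
(np.float64(161.0588203642718), np.float64(461.4692562411449)) (np.float64(285.7908489698382), np.float64(212.5487236091433))
```

>>> apply_moves(motion=[-0.0015,0,-0.03,0,1,0,0,-0.03,0,1,0,0,0,0,1,0,0,0,0,1,0,0,0,0,1])

```text
time_s: 2.28
eef_pos: [550.4, -229.6, 62.3]
tcp_rot: [-0.001, 0.738, -0.675, 0.002]
ft_force: [-0.5, 0.5, 1.0]
width: 85.3
```

```bash
python3 - <<'E'
from h import *
im=get_image('side'); cv2.imwrite('pics/s2.png',cv2.resize(im[130:220,270:370,::-1],None,fx=6,fy=6,interpolation=cv2.INTER_CUBIC))
o=ctrl.get_obs();print(o['eef_pos'],o['tcp_rot'],o['joint_vel'],o['ft_force'])
E
```

```text
[ 550.53321972 -229.53676798   62.49554362] [-0.00124073  0.73791011 -0.67489368  0.00237736] [ 0.0018102  -0.00346985 -0.00543599 -0.00776512  0.00626323 -0.0014368 ] [ 1.14364183 -0.30823034  0.65391324]
```

View pics/s2.png

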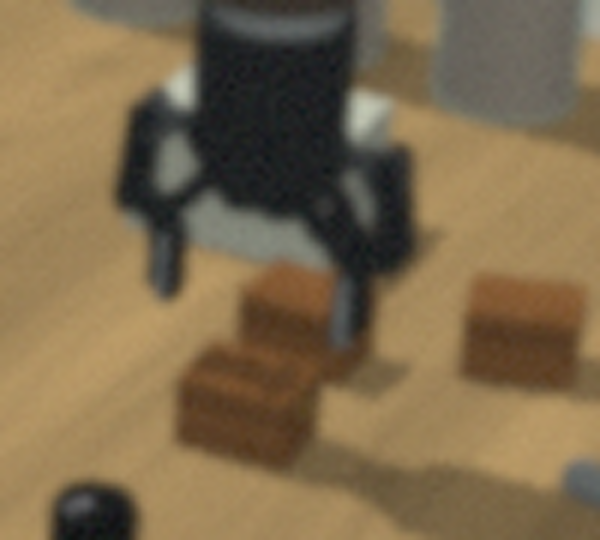

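The gripper straddles the target box, with its fingers at (165,270) and (348,320) in the crop. Next I descend and close.

>>> apply_moves(motion=[-0.0005,0.0023,-0.02,0,1,0,0,-0.02,0,1,0,0,-0.005,0,1,0,0,0,0,1,0,0,0,0,0.5,0,0,0,0,0.4,0,0,0,0,0.2,0,0,0,0,0,0,0,0,0,0,0,0,0,0,0])

```text
time_s: 3.17
eef_pos: [549.6, -227.0, 16.7]
tcp_rot: [-0.001, 0.738, -0.675, 0.002]
ft_force: [0.5, 1.1, 5.4]
width: 59.2
```

>>> apply_moves(motion=[0,0,0,0,-0.2,0,0,0,0,-0.2,0,0,0,0,-0.2,0,0,0,0,-0.2])

```text
time_s: 3.5
eef_pos: [549.6, -227.0, 16.7]
tcp_rot: [-0.001, 0.738, -0.675, 0.002]
ft_force: [-0.6, 0.5, 6.7]
width: 59.5
```

>>> apply_moves(motion=[0,0,0.01,0,-0.2,0,0,0.02,0,-0.2,0,0,0.03,0,-0.2,0,0,0.03,0,-0.2,0,0,0.03,0,-0.2,0,0,0,0,-0.2,0,0,0,0,-0.2,0,0,0,0,-0.2])

```text
time_s: 4.17
eef_pos: [547.0, -226.4, 134.2]
tcp_rot: [0.0, 0.737, -0.675, -0.001]
ft_force: [-0.4, 0.6, -1.4]
width: 59.0
```

```bash
python3 - <<'E'
from h import *
im=get_image('side'); cv2.imwrite('pics/s3.png',cv2.resize(im[110:220,250:370,::-1],None,fx=5,fy=5,interpolation=cv2.INTER_CUBIC))
o=ctrl.get_obs();print(o['eef_pos'],o['tcp_rot'],o['joints'],o['ft_force'],o['width'])
E
```

```text
[ 546.73250289 -226.36901695  133.41282508] [ 5.49855097e-04  7.37526929e-01 -6.75316169e-01 -1.34112238e-03] [-1.19446191e-01  4.24362818e-01 -2.16461409e-01 -8.32758438e-04
 -9.32792961e-01  2.07950911e-01] [-1.04513896 -0.10152702 -1.23936248] 58.94896944102899
```

View pics/s3.png

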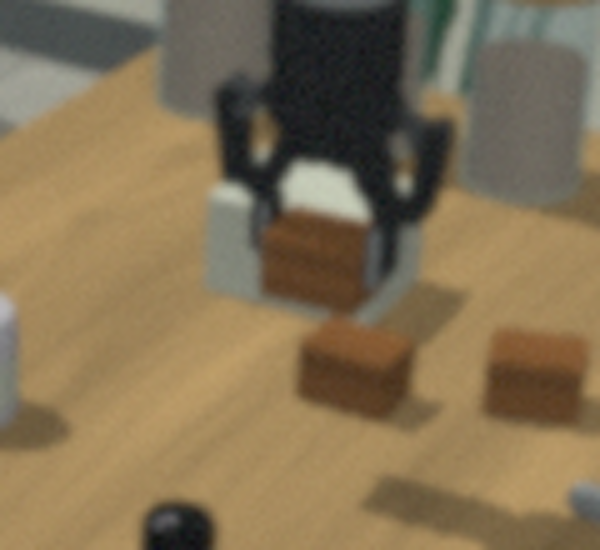

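>>> apply_moves(motion=[-0.003,0.033,0.02,-0.266,-0.2,-0.003,0.033,0.02,-0.266,-0.2,-0.003,0.033,0,-0.266,-0.2,-0.003,0.033,0,-0.266,-0.2,-0.003,0.033,0,-0.266,-0.2,-0.003,0.033,0,-0.266,-0.2,-0.003,0.033,0,-0.266,-0.2,-0.003,0.033,0,-0.266,-0.2,-0.003,0.033,0,-0.266,-0.2,-0.006,0.031,-0.02,-0.266,-0.2,0,0,-0.02,0,-0.2,0,0,0,0,-0.2])

```text
time_s: 5.22
eef_pos: [511.2, 101.6, 129.6]
tcp_rot: [-0.005, -0.655, 0.755, 0.002]
ft_force: [-1.5, -1.2, -2.0]
width: 59.2
```

>>> apply_moves(motion=[0,0,-0.02,0,-0.2,0,0,0,0,-0.2,0,0,0,0,-0.2,0,0,0,0,-0.2])

```text
time_s: 5.55
eef_pos: [515.4, 100.7, 115.2]
tcp_rot: [-0.0, -0.654, 0.756, -0.0]
ft_force: [0.1, -0.6, -0.8]
width: 59.4
```

```bash
python3 - <<'E'
from h import *
im=get_image('side'); cv2.imwrite('pics/s4.png',cv2.resize(im[170:290,200:330,::-1],None,fx=5,fy=5,interpolation=cv2.INTER_CUBIC))
im=get_image('top'); cv2.imwrite('pics/t4.png',cv2.resize(im[170:260,200:300,::-1],None,fx=6,fy=6,interpolation=cv2.INTER_CUBIC))
o=ctrl.get_obs();print(o['eef_pos'],o['tcp_rot'],o['joints'],o['ft_force'],o['width'])
q=o['tcp_rot'];print('ydir',np.degrees(2*np.arctan2(q[2],q[1]))-90)
E
```

```text
[515.68193105 101.00129106 115.61819432] [ 7.74461618e-04 -6.54282206e-01  7.56250024e-01 -3.11471985e-04] [ 5.02573067e-01  3.44774517e-01 -4.03507064e-01  3.89871083e-04
 -8.20869842e-01 -6.47168123e-01] [ 0.62158476 -0.81851457 -0.72053253] 58.73832333431697
ydir 171.73052533948027
```

View pics/s4.png

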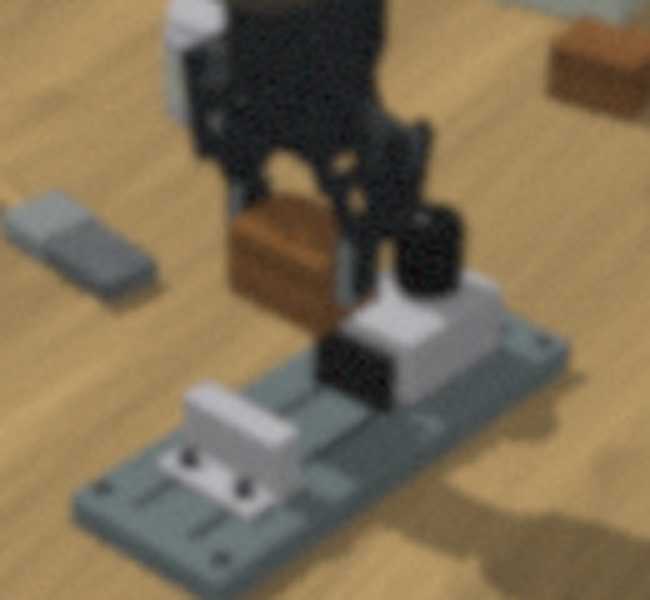

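View pics/t4.png

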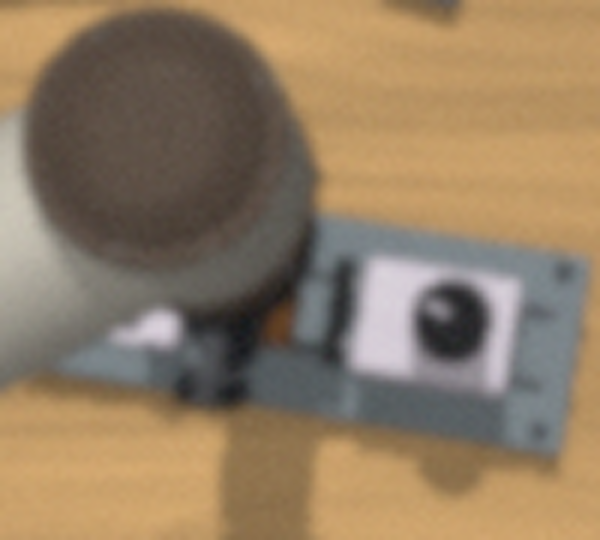

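>>> apply_moves(motion=[-0.002,0,-0.025,0,-0.2,0,0,-0.025,0,-0.2,0,0,-0.015,0,-0.2,0,0,-0.005,0,-0.2,0,0,0,0,-0.2,0,0,0,0,-0.2,0,0,0,0,-0.2])

```text
time_s: 6.23
eef_pos: [514.1, 101.7, 46.0]
tcp_rot: [0.001, -0.655, 0.756, -0.0]
ft_force: [-0.2, -0.1, -0.9]
width: 59.1
```

```bash
python3 - <<'E'
from h import *
im=get_image('side'); cv2.imwrite('pics/s5.png',cv2.resize(im[170:290,200:330,::-1],None,fx=5,fy=5,interpolation=cv2.INTER_CUBIC))
o=ctrl.get_obs();print(o['eef_pos'],o['tcp_rot'],o['ft_force'],o['width'])
E
```

```text
[514.0344106  101.74412178  46.00088956] [ 1.46009273e-03 -6.54642350e-01  7.55937217e-01 -4.30343580e-04] [ 0.91254739  0.36031202 -1.58358953] 59.03372410514323
```

View pics/s5.png

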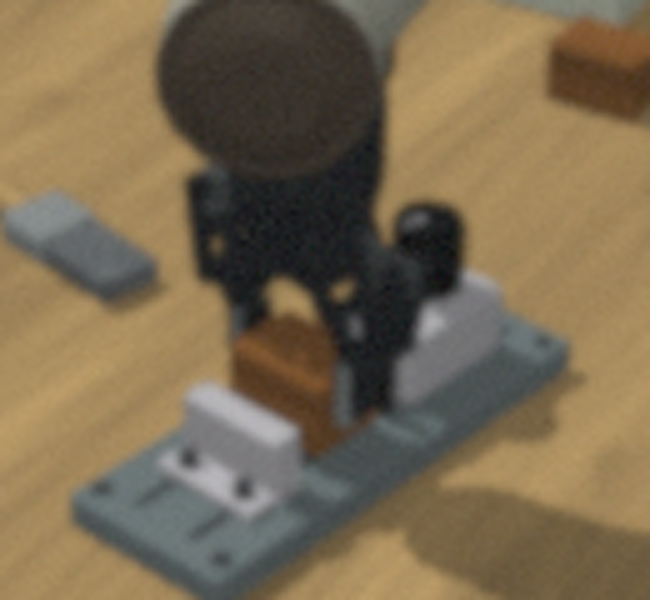

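Box is centred over the gap behind the fence. I'll lower it gently onto the bed.

>>> apply_moves(motion=[0,0,-0.004,0,-0.2,0,0,-0.003,0,-0.2,0,0,-0.001,0,-0.2,0,0,0,0,-0.2])

```text
time_s: 6.62
eef_pos: [512.9, 101.3, 36.8]
tcp_rot: [-0.0, -0.655, 0.756, -0.0]
ft_force: [-1.3, 0.5, 1.4]
width: 58.8
```

>>> apply_moves(motion=[0,0,-0.001,0,-0.2,0,0,0,0,-0.2,0,0,0,0,-0.2])

```text
time_s: 6.87
eef_pos: [512.9, 101.4, 36.7]
tcp_rot: [0.0, -0.655, 0.756, -0.0]
ft_force: [-3.7, -0.5, 8.1]
width: 59.2
```

>>> apply_moves(motion=[0,0,0,0,0.45,0,0,0,0,0.6,0,0,0,0,0.8,0,0,0,0,1,0,0,0,0,1,0,0,0,0,1,0,0,0,0,1,0,0,0.01,0,1,0,0,0.02,0,1,0,0,0.03,0,1,0,0,0.03,0,1,0,0,0.03,0,1])

```text
time_s: 7.87
eef_pos: [512.7, 101.1, 157.6]
tcp_rot: [-0.0, -0.655, 0.756, -0.0]
ft_force: [0.6, 0.5, 0.3]
width: 85.6
```

>>> apply_moves(motion=[-0.003,-0.02,0.02,1.4,1,-0.003,-0.03,0,1.4,1,-0.003,-0.03,0,1.4,1,-0.003,-0.03,0,1.4,1,0,-0.03,0,1.4,1,0,-0.03,0,1.4,1,0,-0.03,0,1.4,1,0,-0.03,0,1.4,1,0,0,0,1.4,1,0,0,0,1.4,1,0,0,0,1.4,1,0,0,0,1.4,1])

```text
time_s: 8.87
eef_pos: [500.8, -129.0, 176.3]
tcp_rot: [-0.0, 0.993, -0.121, 0.0]
ft_force: [1.0, 0.7, -0.5]
width: 85.8
```

```bash
python3 - <<'E'
from h import *
im=get_image('side'); cv2.imwrite('pics/s6f.png',im[:,:,::-1]);cv2.imwrite('pics/s6.png',cv2.resize(im[170:290,200:330,::-1],None,fx=5,fy=5,interpolation=cv2.INTER_CUBIC))
im=get_image('top'); cv2.imwrite('pics/t6f.png',im[:,:,::-1]);cv2.imwrite('pics/t6.png',cv2.resize(im[190:255,195:295,::-1],None,fx=8,fy=8,interpolation=cv2.INTER_CUBIC))
o=ctrl.get_obs();print(o['eef_pos'],o['tcp_rot'],o['joints'],o['ft_force'],o['width'])
q=o['tcp_rot'];print('ydir',np.degrees(2*np.arctan2(q[2],q[1]))-90)
E
```

```text
[ 500.90269914 -128.73271728  176.24686784] [-4.60328119e-05  9.92244491e-01 -1.24301078e-01  3.30498624e-04] [ 6.25854386e-02  2.59970041e-01 -3.46969998e-01  3.96654258e-05
 -9.63189705e-01  1.25894141e+00] [-0.13421325  0.11042246 -0.95199831] 85.49622332976665
ydir -104.2807922894392
```

View pics/s6.png

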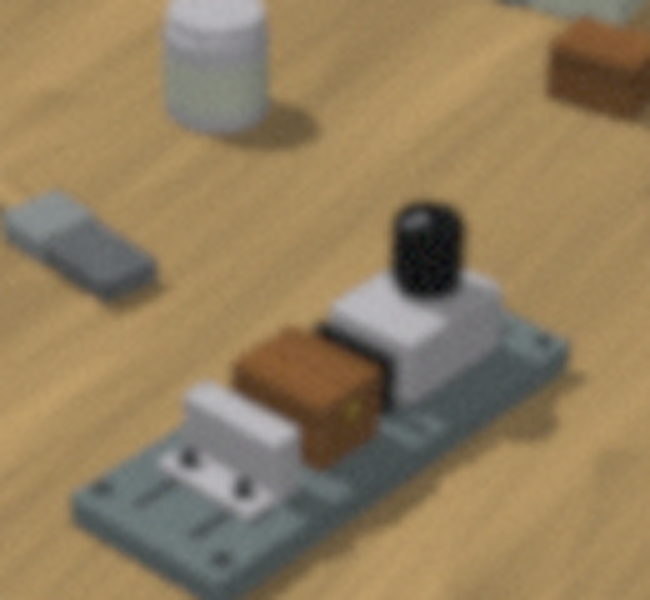

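View pics/t6.png

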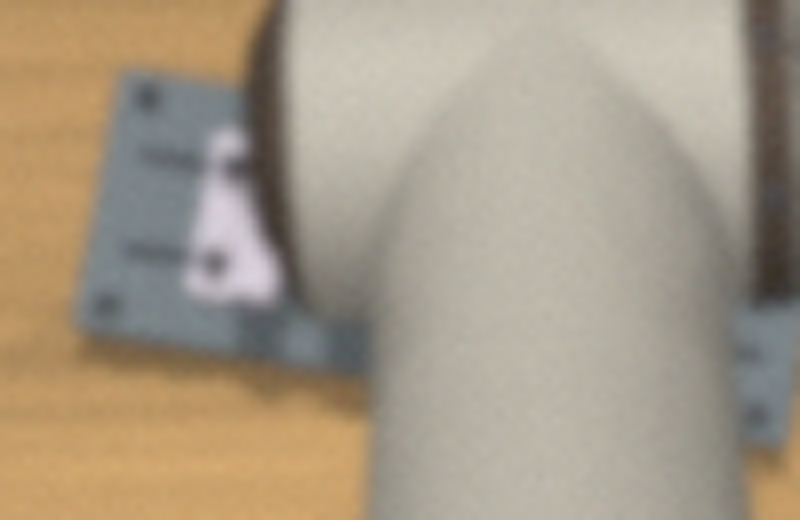

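>>> apply_moves(motion=[0,0.012,0,1.4,1,0,0.012,0,1.4,1,0,0.012,0,1.4,1,0,0.012,0,1.4,1,0,0.012,0,1.4,1,0,0.012,0,1.4,1,0,0.012,0,1.4,1,0,0.012,0,1.4,1,0,0.012,0,1.4,1,0,0.012,0,1.4,1,0,0.012,0,1.4,1,-0.001,0.004,0,1.4,1])

```text
time_s: 9.97
eef_pos: [500.2, 8.7, 176.1]
tcp_rot: [0.0, 0.819, 0.573, 0.0]
ft_force: [0.1, 0.4, -0.3]
width: 85.6
```

>>> apply_moves(motion=[0,0,0,1.4,1,0,0,0,1,1,0,0,-0.02,0,1,0,0,-0.02,0,1,0,0,0,0,1,0,0,0,0,1,0,0,0,0,1])

```text
time_s: 10.55
eef_pos: [500.7, 7.6, 136.7]
tcp_rot: [0.001, 0.756, 0.654, 0.001]
ft_force: [0.2, -0.1, 0.2]
width: 85.3
```

```bash
cat > st.py <<'E'
from h import *
o=ctrl.get_obs();np.set_printoptions(precision=3,suppress=True)
q=o['tcp_rot'];print(o['time_s'],o['eef_pos'],q,'j',o['joints'],'F',o['ft_force'],'T',o['ft_torque'],o['width'],'ydir',np.degrees(2*np.arctan2(q[2],q[1]))-90)
E
python3 st.py; python3 - <<'E'
from h import *
im=get_image('side'); cv2.imwrite('pics/s7.png',cv2.resize(im[150:290,200:350,::-1],None,fx=4,fy=4,interpolation=cv2.INTER_CUBIC))
E
```

```text
10.55 [500.714   7.576 136.669] [0.001 0.756 0.654 0.001] j [ 0.34   0.28  -0.437  0.001 -0.852  2.656] F [ 0.193 -0.094  0.223] T [-0.024  0.049 -0.004] 85.3131039743962 ydir -8.29455060600354
```

View pics/s7.png

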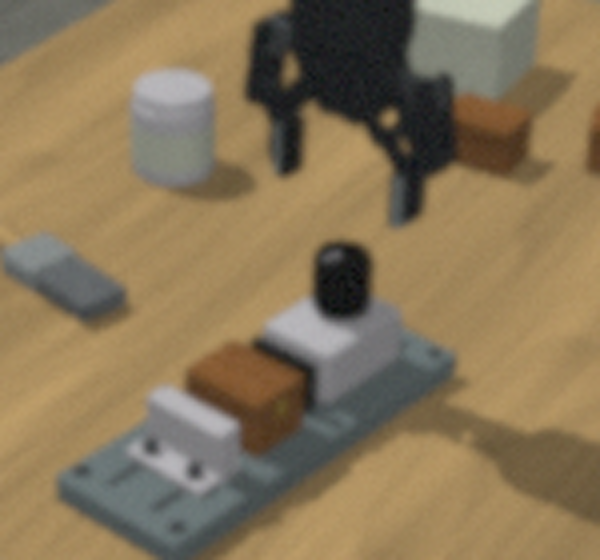

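>>> apply_moves(motion=[-0.0005,0.0003,-0.02,0,1,0,0,-0.02,0,1,0,0,-0.012,0,1,0,0,-0.005,0,0.5,0,0,0,0,0.2,0,0,0,0,0.1,0,0,0,0,0.02,0,0,0,0,0,0,0,0,0,0])

```text
time_s: 11.35
eef_pos: [500.0, 7.9, 79.4]
tcp_rot: [0.0, 0.756, 0.654, 0.001]
ft_force: [0.6, -0.9, 0.8]
width: 42.6
```

```bash
python3 st.py; python3 - <<'E'
from h import *
im=get_image('side'); cv2.imwrite('pics/s8.png',cv2.resize(im[180:260,250:330,::-1],None,fx=7,fy=7,interpolation=cv2.INTER_CUBIC))
E
```

```text
11.35 [500.028   7.89   79.408] [0.    0.756 0.654 0.001] j [ 0.341  0.36  -0.503  0.    -0.707  2.656] F [ 0.586 -0.882  0.757] T [ 0.036  0.009 -0.007] 42.5898159286128 ydir -8.249901128921735
```

View pics/s8.png

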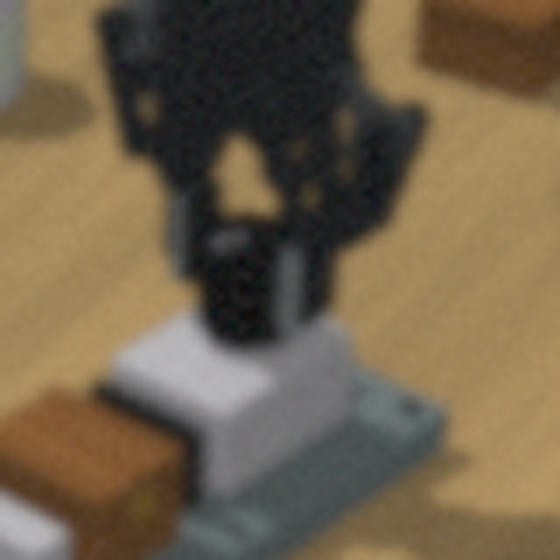

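>>> apply_moves(motion=[0,0,0,0,-0.06,0,0,0,0,-0.09,0,0,0,0,-0.09])

```text
time_s: 11.65
eef_pos: [499.6, 7.7, 78.7]
tcp_rot: [0.0, 0.756, 0.654, 0.0]
ft_force: [0.0, -0.2, 0.1]
width: 38.8
```

>>> apply_moves(motion=[0,0,0,0,-0.11,0,0,0,0,-0.11])

```text
time_s: 11.82
eef_pos: [499.5, 7.7, 78.5]
tcp_rot: [0.0, 0.756, 0.654, -0.0]
ft_force: [-0.0, 0.4, 0.3]
width: 37.8
```

>>> apply_moves(motion=[0,0,0,0,-0.13,0,0,0,0,-0.14,0,0,0,0,-0.14])

```text
time_s: 12.07
eef_pos: [499.2, 7.7, 78.5]
tcp_rot: [-0.0, 0.756, 0.654, -0.0]
ft_force: [-1.7, 0.5, -0.2]
width: 36.7
```

>>> apply_moves(motion=[0,0,0,0,-0.16,0,0,0,0,-0.16])

```text
time_s: 12.23
eef_pos: [498.8, 7.7, 78.4]
tcp_rot: [-0.0, 0.756, 0.654, -0.001]
ft_force: [-2.1, 0.5, 1.1]
width: 35.9
```

>>> apply_moves(motion=[-0.0007,0,0,0,-0.18,0,0,0,0,-0.22,0,0,0,0,-0.22])

```text
time_s: 12.48
eef_pos: [498.8, 7.7, 78.7]
tcp_rot: [0.0, 0.756, 0.654, -0.0]
ft_force: [-1.4, 0.2, 3.0]
width: 34.6
```

>>> apply_moves(motion=[0,0,0,0,-0.4,0,0,0,0,-0.4,0,0,0,0,-0.4])

```text
time_s: 12.73
eef_pos: [498.8, 7.7, 78.7]
tcp_rot: [0.0, 0.756, 0.654, 0.0]
ft_force: [-1.8, -0.5, 3.3]
width: 34.4
```

```bash
python3 st.py
```

```text
12.7333 [498.818   7.674  78.69 ] [0.    0.756 0.654 0.   ] j [ 0.342  0.36  -0.505  0.    -0.706  2.656] F [-1.804 -0.483  3.314] T [-0.026  0.655 -0.096] 34.42979437607845 ydir -8.249807692611554
```

>>> apply_moves(motion=[0.0001,0.0007,0,-1,-0.4,0.0001,0.0007,0,-1,-0.4,0.0001,0.0007,0,-1,-0.4])

```text
time_s: 12.98
eef_pos: [498.7, 9.9, 78.7]
tcp_rot: [-0.0, 0.836, 0.549, -0.0]
ft_force: [-3.2, 1.5, 4.6]
width: 34.7
```

```bash
python3 st.py
```

```text
12.9833 [498.737   9.855  78.674] [-0.     0.836  0.549 -0.   ] j [ 0.346  0.36  -0.504 -0.    -0.707  2.387] F [-3.246  1.505  4.599] T [0.312 1.003 0.167] 34.719740592388575 ydir -23.448793100553956
```

>>> apply_moves(motion=[0,0,0,0,-0.4,0,0,0,0,-0.4,0,0,0,0,-0.4])

```text
time_s: 13.23
eef_pos: [498.8, 9.8, 78.7]
tcp_rot: [-0.0, 0.835, 0.551, -0.0]
ft_force: [-3.6, 1.3, 5.4]
width: 34.5
```

```bash
python3 st.py
```

```text
13.2333 [498.767   9.843  78.703] [-0.     0.835  0.551 -0.   ] j [ 0.346  0.36  -0.504 -0.    -0.707  2.392] F [-3.634  1.347  5.431] T [ 0.379  1.076 -0.17 ] 34.53308039601022 ydir -23.14831980560443
```

>>> apply_moves(motion=[-0.0003,0.0007,0.0003,-1,-0.4,0.0001,0.0007,0,-1,-0.4,0.0001,0.0007,0,-1,-0.4,0.0001,0.0007,0,-1,-0.4,0.0001,0.0007,0,-1,-0.4])

```text
time_s: 13.65
eef_pos: [498.8, 13.6, 78.7]
tcp_rot: [-0.0, 0.935, 0.356, -0.0]
ft_force: [-3.7, 3.1, 3.8]
width: 34.6
```

```bash
python3 st.py
```

```text
13.65 [498.761  13.639  78.697] [-0.     0.935  0.356 -0.   ] j [ 0.353  0.36  -0.504 -0.001 -0.707  1.946] F [-3.653  3.063  3.843] T [0.92  1.173 0.153] 34.61079306179162 ydir -48.32139325032194
```

>>> apply_moves(motion=[-0.0002,0.001,0.0003,-1,-0.4,-0.0002,0.001,0,-1,-0.4,-0.0001,0.0009,0,-1,-0.4,0,0.0008,0,-1,-0.4,0,0.0008,0,-1,-0.4,0,0.0008,0,-1,-0.4])

```text
time_s: 14.15
eef_pos: [499.0, 18.6, 78.7]
tcp_rot: [0.0, 0.995, 0.102, 0.0]
ft_force: [-0.1, -0.4, -0.4]
width: 34.9
```

```bash
python3 st.py
```

```text
14.15 [498.965  18.622  78.748] [0.    0.995 0.102 0.   ] j [ 0.363  0.36  -0.504  0.    -0.706  1.411] F [-0.135 -0.431 -0.366] T [-0.067  0.123  0.189] 34.92191820404122 ydir -78.31852757347085
```

The arc model of the off-axis grip removed the side forces. I'll continue with it.

>>> apply_moves(motion=[0.0001,0.0008,0,-1,-0.4,0.0001,0.0008,0,-1,-0.4,0.0001,0.0008,0,-1,-0.4,0.0001,0.0008,0,-1,-0.4,0.0001,0.0008,0,-1,-0.4,0.0002,0.0008,0,-1,-0.4])

```text
time_s: 14.65
eef_pos: [499.7, 23.5, 78.7]
tcp_rot: [-0.0, 0.987, -0.159, 0.0]
ft_force: [-0.9, -0.1, -0.3]
width: 34.6
```

```bash
python3 st.py
```

```text
14.65 [499.652  23.549  78.73 ] [-0.     0.987 -0.159  0.   ] j [ 0.372  0.361 -0.502  0.    -0.707  0.879] F [-0.902 -0.117 -0.26 ] T [0.222 0.247 0.191] 34.608865834755456 ydir -108.31855115962001
```

>>> apply_moves(motion=[0.0001,0.0008,0,-1,-0.4,0.0001,0.0008,0,-1,-0.4,0.0002,0.0008,0,-1,-0.4,0.0002,0.0008,0,-1,-0.4,0.0002,0.0008,0,-1,-0.4,0.0002,0.0008,0,-1,-0.4])

```text
time_s: 15.15
eef_pos: [500.7, 28.4, 78.7]
tcp_rot: [-0.0, 0.912, -0.409, 0.0]
ft_force: [-1.3, 0.0, -0.4]
width: 34.7
```

```bash
python3 st.py; python3 - <<'E'
from h import *
im=get_image('side'); cv2.imwrite('pics/s9.png',cv2.resize(im[200:290,210:320,::-1],None,fx=7,fy=6.6,interpolation=cv2.INTER_CUBIC))
E
```

```text
15.15 [500.742  28.395  78.732] [-0.     0.912 -0.409  0.   ] j [ 0.381  0.363 -0.499  0.    -0.708  0.347] F [-1.347  0.045 -0.379] T [0.111 0.171 0.142] 34.664415972903235 ydir -138.3139105905339
```

View pics/s9.png

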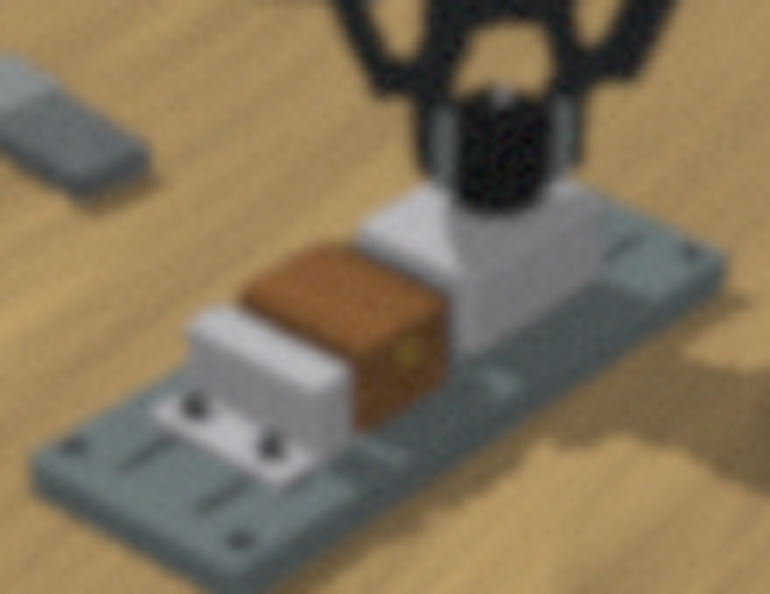

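>>> apply_moves(motion=[0.0002,0.0008,0,-1,-0.4,0.0002,0.0007,0,-1,-0.4])

```text
time_s: 15.37
eef_pos: [501.2, 29.9, 78.7]
tcp_rot: [-0.0, 0.874, -0.487, 0.0]
ft_force: [-0.7, 0.9, -0.6]
width: 34.3
```

```bash
python3 st.py
```

```text
15.3667 [501.156  29.898  78.747] [-0.     0.874 -0.487  0.   ] j [ 0.384  0.364 -0.498 -0.    -0.708  0.171] F [-0.666  0.9   -0.639] T [0.236 0.107 0.16 ] 34.28980275585324 ydir -148.23650724888185
```

>>> apply_moves(motion=[0.0002,0.0007,0,-1,-0.4])

```text
time_s: 15.45
eef_pos: [501.4, 30.6, 78.7]
tcp_rot: [-0.0, 0.852, -0.524, 0.0]
ft_force: [-0.5, 1.3, -0.9]
width: 34.5
```

```bash
python3 st.py
```

```text
15.45 [501.395  30.647  78.749] [-0.     0.852 -0.524  0.   ] j [ 0.385  0.364 -0.497 -0.    -0.709  0.082] F [-0.498  1.326 -0.935] T [0.297 0.093 0.221] 34.45456373655857 ydir -153.24411010705052
```

>>> apply_moves(motion=[0.0002,0.0007,0,-1,-0.4])

```text
time_s: 15.53
eef_pos: [501.6, 31.4, 78.7]
tcp_rot: [-0.0, 0.828, -0.561, 0.0]
ft_force: [0.1, 1.9, -0.5]
width: 34.4
```

```bash
python3 st.py
```

```text
15.5333 [501.624  31.411  78.742] [-0.     0.828 -0.561  0.   ] j [ 0.386  0.365 -0.496 -0.    -0.709 -0.006] F [ 0.063  1.892 -0.528] T [0.297 0.087 0.207] 34.43166350219585 ydir -158.2411271515631
```

>>> apply_moves(motion=[0.0001,0.0004,0,-0.5,-0.4])

```text
time_s: 15.62
eef_pos: [501.8, 31.8, 78.7]
tcp_rot: [-0.0, 0.816, -0.579, 0.0]
ft_force: [0.8, 1.2, -1.1]
width: 34.7
```

```bash
python3 st.py
```

```text
15.6167 [501.752  31.779  78.749] [-0.     0.816 -0.579  0.   ] j [ 0.387  0.365 -0.496  0.    -0.709 -0.05 ] F [ 0.76   1.205 -1.106] T [0.155 0.087 0.189] 34.66581818524311 ydir -160.69833476452223
```

>>> apply_moves(motion=[0.0001,0.0003,0,-0.5,-0.4])

```text
time_s: 15.7
eef_pos: [501.9, 32.1, 78.7]
tcp_rot: [-0.0, 0.803, -0.596, 0.0]
ft_force: [-0.1, 1.3, -0.3]
width: 34.8
```

```bash
python3 st.py
```

```text
15.7 [501.873  32.095  78.747] [-0.     0.803 -0.596  0.   ] j [ 0.387  0.365 -0.496 -0.    -0.709 -0.093] F [-0.074  1.288 -0.348] T [0.367 0.132 0.158] 34.7553717041463 ydir -163.1184396307164
```

>>> apply_moves(motion=[0.0001,0.0003,0,-0.5,-0.4])

```text
time_s: 15.78
eef_pos: [502.0, 32.5, 78.7]
tcp_rot: [-0.001, 0.79, -0.613, 0.0]
ft_force: [-0.9, 1.3, -1.4]
width: 34.6
```

```bash
python3 st.py
```

```text
15.7833 [501.962  32.454  78.74 ] [-0.001  0.79  -0.613  0.   ] j [ 0.388  0.365 -0.496 -0.    -0.709 -0.137] F [-0.876  1.329 -1.374] T [0.43  0.147 0.212] 34.63827605950773 ydir -165.61784237291025
```

>>> apply_moves(motion=[0.0001,0.0004,0,-0.5,-0.4])

```text
time_s: 15.87
eef_pos: [502.1, 32.8, 78.8]
tcp_rot: [-0.001, 0.777, -0.63, 0.0]
ft_force: [-0.4, 0.2, -1.8]
width: 34.4
```

```bash
python3 st.py
```

```text
15.8667 [502.105  32.837  78.753] [-0.001  0.777 -0.63   0.   ] j [ 0.388  0.365 -0.495 -0.    -0.709 -0.181] F [-0.424  0.186 -1.802] T [0.248 0.084 0.16 ] 34.3576286082109 ydir -168.1158254573793
```

>>> apply_moves(motion=[0.0001,0.0004,0,-0.5,-0.4])

```text
time_s: 15.95
eef_pos: [502.2, 33.2, 78.8]
tcp_rot: [-0.001, 0.763, -0.647, 0.0]
ft_force: [-0.9, 1.2, -1.1]
width: 34.5
```

```bash
python3 st.py;  python3 - <<'E'
from h import *
im=get_image('side'); cv2.imwrite('pics/s10.png',cv2.resize(im[200:290,210:320,::-1],None,fx=7,fy=6.6,interpolation=cv2.INTER_CUBIC))
E
```

```text
15.95 [502.224  33.212  78.768] [-0.001  0.763 -0.647  0.   ] j [ 0.389  0.365 -0.495 -0.    -0.709 -0.225] F [-0.908  1.241 -1.131] T [0.222 0.06  0.156] 34.50507583986864 ydir -170.61586779478438
```

View pics/s10.png

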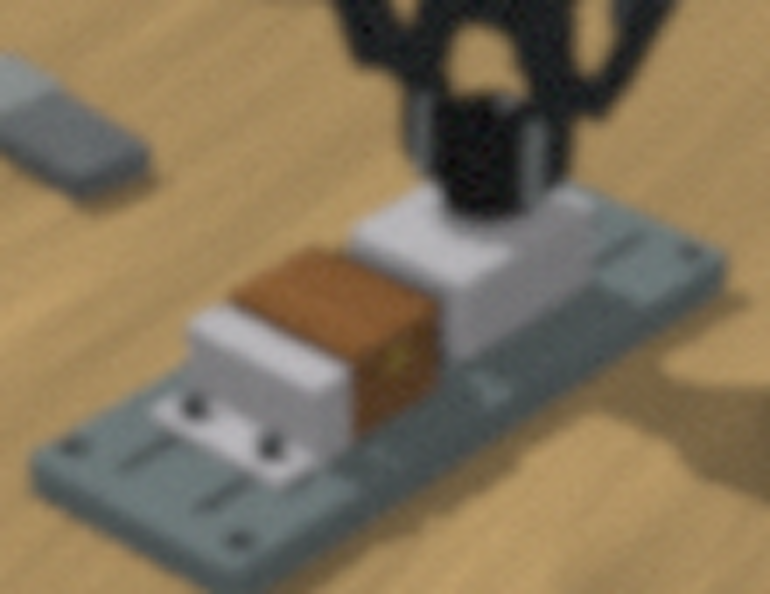

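>>> apply_moves(motion=[0.0001,0.0004,0,-0.5,-0.4])

```text
time_s: 16.08
eef_pos: [502.3, 33.6, 78.8]
tcp_rot: [-0.001, 0.749, -0.663, 0.0]
ft_force: [0.8, -0.0, -2.3]
width: 34.3
```

```bash
python3 st.py
```

```text
16.0833 [502.336  33.564  78.783] [-0.001  0.749 -0.663  0.   ] j [ 0.39   0.366 -0.495 -0.    -0.709 -0.268] F [ 0.76  -0.041 -2.343] T [ 0.258 -0.119  0.189] 34.261064898365206 ydir -173.04998294972256
```

>>> apply_moves(motion=[0.0001,0.0004,0,-0.5,-0.4])

```text
time_s: 16.17
eef_pos: [502.5, 33.9, 78.8]
tcp_rot: [-0.001, 0.734, -0.679, 0.0]
ft_force: [0.9, -0.1, -2.6]
width: 34.8
```

```bash
python3 st.py
```

```text
16.1667 [502.452  33.929  78.774] [-0.001  0.734 -0.679  0.   ] j [ 0.39   0.366 -0.494  0.    -0.709 -0.314] F [ 0.896 -0.079 -2.622] T [ 0.122 -0.139  0.17 ] 34.75429262866796 ydir -175.6088960340421
```

>>> apply_moves(motion=[0.0001,0.0003,0,-0.5,-0.4])

```text
time_s: 16.25
eef_pos: [502.6, 34.3, 78.8]
tcp_rot: [-0.001, 0.719, -0.695, 0.0]
ft_force: [0.2, 1.6, -2.9]
width: 34.3
```

```bash
python3 st.py
```

```text
16.25 [502.567  34.263  78.766] [-0.001  0.719 -0.695  0.   ] j [ 0.391  0.366 -0.494  0.    -0.71  -0.358] F [ 0.153  1.596 -2.898] T [ 0.259 -0.157  0.154] 34.319384803407814 ydir -178.11200834170458
```

>>> apply_moves(motion=[0.0001,0.0004,0,-0.5,-0.4])

```text
time_s: 16.33
eef_pos: [502.7, 34.6, 78.8]
tcp_rot: [0.001, -0.703, 0.711, -0.0]
ft_force: [0.9, -0.2, -2.2]
width: 34.8
```

```bash
python3 st.py
```

```text
16.3333 [502.674  34.604  78.755] [ 0.001 -0.703  0.711 -0.   ] j [ 0.392  0.366 -0.494  0.    -0.71  -0.402] F [ 0.927 -0.164 -2.206] T [ 0.084 -0.192  0.207] 34.796033559664394 ydir 179.39072592420848
```

>>> apply_moves(motion=[0.0001,0.0003,-0.0003,-0.5,-0.4])

```text
time_s: 16.42
eef_pos: [502.9, 34.9, 78.7]
tcp_rot: [0.001, -0.688, 0.726, -0.0]
ft_force: [-0.6, 1.2, 0.7]
width: 34.7
```

```bash
python3 st.py
```

```text
16.4167 [502.852  34.922  78.717] [ 0.001 -0.688  0.726 -0.   ] j [ 0.392  0.366 -0.493  0.    -0.71  -0.446] F [-0.554  1.213  0.71 ] T [0.322 0.203 0.204] 34.70004469712111 ydir 176.89819851923198
```

>>> apply_moves(motion=[0.0001,0.0003,0,-0.5,-0.4])

```text
time_s: 16.5
eef_pos: [503.0, 35.3, 78.8]
tcp_rot: [0.001, -0.672, 0.741, -0.0]
ft_force: [-0.2, 0.6, -1.0]
width: 34.6
```

```bash
python3 st.py
```

```text
16.5 [502.96   35.312  78.754] [ 0.001 -0.672  0.741 -0.   ] j [ 0.393  0.366 -0.493  0.    -0.71  -0.491] F [-0.195  0.613 -0.992] T [0.27  0.026 0.159] 34.62328644127169 ydir 174.39803981407812
```

>>> apply_moves(motion=[0.0001,0.0003,0,-0.5,-0.4])

```text
time_s: 16.58
eef_pos: [503.0, 35.6, 78.7]
tcp_rot: [0.001, -0.655, 0.755, -0.0]
ft_force: [-0.4, 1.0, 0.1]
width: 34.7
```

```bash
python3 st.py
```

```text
16.5833 [503.05   35.604  78.738] [ 0.001 -0.655  0.755 -0.   ] j [ 0.393  0.367 -0.493  0.    -0.71  -0.535] F [-0.355  0.965  0.058] T [0.302 0.048 0.202] 34.680792445291104 ydir 171.89864504526474
```

>>> apply_moves(motion=[0.0001,0.0003,0,-0.5,-0.4])

```text
time_s: 16.67
eef_pos: [503.2, 35.9, 78.7]
tcp_rot: [0.001, -0.639, 0.769, -0.0]
ft_force: [0.5, 1.1, -0.0]
width: 34.9
```

```bash
python3 st.py;  python3 - <<'E'
from h import *
im=get_image('side'); cv2.imwrite('pics/s11.png',cv2.resize(im[200:290,210:320,::-1],None,fx=7,fy=6.6,interpolation=cv2.INTER_CUBIC))
E
```

```text
16.6667 [503.185  35.915  78.75 ] [ 0.001 -0.639  0.769 -0.   ] j [ 0.394  0.367 -0.493  0.    -0.71  -0.579] F [ 0.54   1.076 -0.049] T [0.311 0.011 0.228] 34.89441713939842 ydir 169.4005706029953
```

View pics/s11.png

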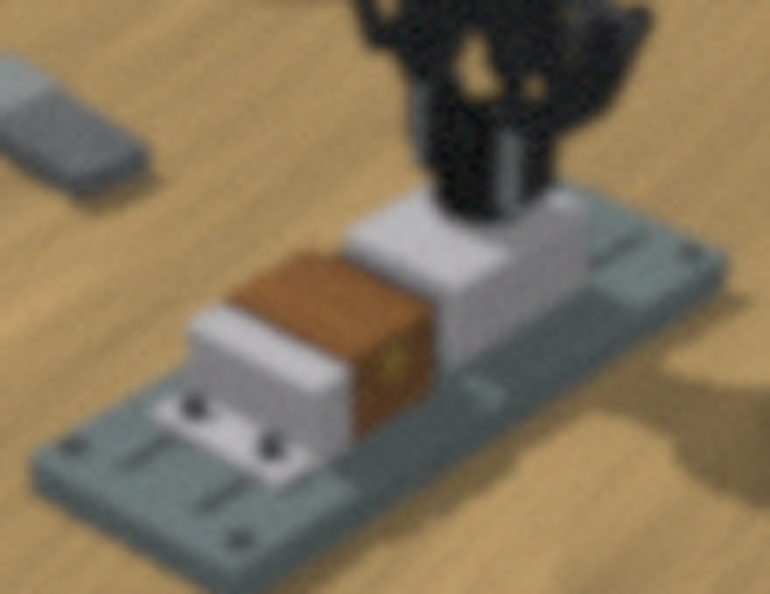

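>>> apply_moves(motion=[0.0001,0.0004,0,-0.5,-0.4])

```text
time_s: 16.8
eef_pos: [503.3, 36.3, 78.8]
tcp_rot: [0.001, -0.622, 0.783, -0.0]
ft_force: [0.0, 1.5, -1.2]
width: 34.7
```

```bash
python3 st.py
```

```text
16.8 [503.307  36.261  78.754] [ 0.001 -0.622  0.783 -0.   ] j [ 0.394  0.367 -0.492  0.    -0.71  -0.622] F [ 0.036  1.49  -1.216] T [ 0.085 -0.168  0.195] 34.67901447908301 ydir 166.97592290899848
```

>>> apply_moves(motion=[0,0.0002,0,-0.25,-0.4])

```text
time_s: 16.88
eef_pos: [503.4, 36.5, 78.8]
tcp_rot: [0.001, -0.613, 0.79, -0.0]
ft_force: [1.2, 0.3, -2.0]
width: 35.0
```

```bash
python3 st.py
```

```text
16.8833 [503.35   36.457  78.778] [ 0.001 -0.613  0.79  -0.   ] j [ 0.395  0.367 -0.492  0.    -0.71  -0.645] F [ 1.161  0.261 -2.035] T [ 0.118 -0.356  0.282] 34.98303143680173 ydir 165.6519437614017
```

>>> apply_moves(motion=[0,0.0002,0,-0.25,-0.4])

```text
time_s: 16.97
eef_pos: [503.4, 36.6, 78.8]
tcp_rot: [0.001, -0.604, 0.797, -0.0]
ft_force: [1.2, -0.1, -2.7]
width: 34.2
```

```bash
python3 st.py
```

```text
16.9667 [503.375  36.614  78.764] [ 0.001 -0.604  0.797 -0.   ] j [ 0.395  0.367 -0.492  0.    -0.71  -0.668] F [ 1.242 -0.057 -2.676] T [-0.033 -0.708  0.204] 34.24383689751273 ydir 164.35839546434832
```

```bash
cat > cen.py <<'E'
from h import *
import sys
if len(sys.argv)>1:
    im=get_image('side'); cv2.imwrite(f'pics/{sys.argv[1]}.png',cv2.resize(im[200:290,210:320,::-1],None,fx=7,fy=6.6,interpolation=cv2.INTER_CUBIC))
for n in ['s9','s10','s11']+sys.argv[1:]:
    b=cv2.imread(f'pics/{n}.png'); h=cv2.cvtColor(b,cv2.COLOR_BGR2HSV)
    m=((h[:,:,1]>130)&(h[:,:,0]<16)&(h[:,:,2]>40)).astype(np.uint8); m[:215]=0;m[460:]=0;m[:,:200]=0;m[:,480:]=0
    m=cv2.morphologyEx(m,cv2.MORPH_OPEN,np.ones((15,15)))
    M=cv2.moments(m,True); 
    # right edge (clasp end/pad side): soft position in rows 300-380
    g=cv2.GaussianBlur(b,(1,21),0).astype(float); sat=g[:,:,2]-g[:,:,0]
    def cross(r,lo,hi,t):
        row=sat[r-10:r+11,lo:hi].mean(0); i=np.where((row[:-1]>=t)&(row[1:]<t))[0]
        return lo+i[-1]+(row[i[-1]]-t)/(row[i[-1]]-row[i[-1]+1]) if len(i) else -1
    print(n,M['m00'],round(M['m10']/M['m00'],2),round(M['m01']/M['m00'],2),[round(cross(r,380,480,30),1) for r in(310,330,350,370)])
E
python3 cen.py s12; python3 st.py
```

```text
s9 13708.0 344.96 309.86 [np.float64(443.6), np.float64(442.5), np.float64(443.7), np.float64(443.0)]
s10 12715.0 340.3 310.76 [np.float64(436.0), np.float64(433.8), np.float64(433.9), np.float64(433.5)]
s11 11753.0 340.23 312.25 [np.float64(429.8), np.float64(429.3), np.float64(429.1), np.float64(429.0)]
s12 12013.0 338.2 311.23 [np.float64(430.1), np.float64(429.3), np.float64(429.4), np.float64(429.1)]
17.0167 [503.398  36.62   78.788] [ 0.001 -0.604  0.797 -0.   ] j [ 0.395  0.367 -0.492  0.    -0.71  -0.67 ] F [ 2.526  0.615 -2.772] T [-0.043 -0.728  0.174] 34.475786570735266 ydir 164.27448415992697
```

>>> apply_moves(motion=[0.0003,0.0001,-0.0003,-0.15,-0.4])

```text
time_s: 17.1
eef_pos: [503.5, 36.7, 78.7]
tcp_rot: [0.001, -0.599, 0.801, -0.0]
ft_force: [0.9, 0.8, 1.2]
width: 34.4
```

```bash
python3 st.py
```

```text
17.1 [503.468  36.681  78.731] [ 0.001 -0.599  0.801 -0.   ] j [ 0.395  0.367 -0.492  0.    -0.711 -0.682] F [0.912 0.832 1.247] T [ 0.4   -0.105  0.297] 34.430596661099 ydir 163.58003592638434
```

>>> apply_moves(motion=[0,0.0001,0,-0.15,-0.4])

```text
time_s: 17.18
eef_pos: [503.5, 36.8, 78.8]
tcp_rot: [0.001, -0.593, 0.805, -0.0]
ft_force: [1.3, 0.7, -0.9]
width: 34.8
```

```bash
python3 st.py; python3 cen.py s13
```

```text
17.1833 [503.492  36.788  78.755] [ 0.001 -0.593  0.805 -0.   ] j [ 0.395  0.367 -0.492  0.    -0.711 -0.696] F [ 1.266  0.695 -0.898] T [ 0.074 -0.565  0.335] 34.770897273107124 ydir 162.7726783132323
s9 13708.0 344.96 309.86 [np.float64(443.6), np.float64(442.5), np.float64(443.7), np.float64(443.0)]
s10 12715.0 340.3 310.76 [np.float64(436.0), np.float64(433.8), np.float64(433.9), np.float64(433.5)]
s11 11753.0 340.23 312.25 [np.float64(429.8), np.float64(429.3), np.float64(429.1), np.float64(429.0)]
s13 11039.0 334.68 309.08 [np.float64(429.8), np.float64(429.4), np.float64(428.9), np.float64(428.5)]
```

```bash
python3 - <<'E'
from h import *
for i in range(5):
    get_image('side'); o=ctrl.get_obs(); print(o['time_s'],o['ft_torque'].round(3),o['ft_force'].round(2),(np.degrees(2*np.arctan2(o['tcp_rot'][2],o['tcp_rot'][1]))-90).round(3))
E
```

```text
17.2833 [ 0.118 -0.675  0.116] [ 1.49  0.46 -1.43] 162.757
17.3333 [ 0.137 -0.69   0.066] [ 2.09  1.09 -1.17] 162.754
17.3833 [ 0.14  -0.725  0.114] [ 3.1   0.55 -2.45] 162.757
17.4333 [ 0.165 -0.831  0.079] [ 2.77  0.05 -0.98] 162.754
17.4833 [ 0.177 -0.818  0.087] [ 2.83  0.51 -1.37] 162.756
```

>>> apply_moves(motion=[0,0.0001,0,-0.1,-0.4])

```text
time_s: 17.57
eef_pos: [503.5, 36.9, 78.8]
tcp_rot: [0.001, -0.59, 0.808, -0.0]
ft_force: [2.9, 0.9, -1.1]
width: 34.4
```

```bash
python3 st.py
```

```text
17.5667 [503.476  36.877  78.759] [ 0.001 -0.59   0.808 -0.   ] j [ 0.395  0.367 -0.492  0.    -0.71  -0.705] F [ 2.938  0.871 -1.056] T [ 0.078 -1.01   0.285] 34.39301923669099 ydir 162.27049783764272
```

```bash
python3 - <<'E'
from h import *
a=np.radians(-8.3);ex=np.array([np.cos(a),np.sin(a)]);ey=np.array([-ex[1],ex[0]]);c=np.array([510.6,80])
def P(s): 
    q=c-30*ex+(-12.7+s)*ey; u=proj('side',(q[0],q[1],40)); return np.array([(u[0]-210)*7,(u[1]-200)*6.6])
E=[]
for i in range(12):
    im=get_image('side'); b=cv2.resize(im[200:290,210:320,::-1],None,fx=7,fy=6.6,interpolation=cv2.INTER_CUBIC)
    g=cv2.GaussianBlur(b,(1,21),0).astype(float); sat=g[:,:,2]-g[:,:,0]
    r=[]
    for y in(310,330,350,370):
        row=sat[y-10:y+11,380:480].mean(0); k=np.where((row[:-1]>=30)&(row[1:]<30))[0][-1]
        r.append(380+k+(row[k]-30)/(row[k]-row[k+1]))
    E.append(r)
E=np.array(E);print(E.mean(0),E.std(0))
print(P(18.15),P(22.7),P(25.3))
dx=(P(25.3)-P(18.15))[0]/7.15
for n,s,v in[('s9',18.15,[443.6,442.5,443.7,443.0]),('s10',22.7,[436,433.8,433.9,433.5])]:
    print(n,'contact s',s+(E.mean()-np.mean(v))/dx,dx)
E
cat > tfit.py <<'E'
E
python3 st.py
```

```text
[429.76649392 429.20408301 429.10948356 429.08525206] [0.15869273 0.20803035 0.18566198 0.32590681]
[442.90916894 334.71063059] [434.47664754 340.01291793] [429.64080422 343.05364912]
s9 contact s 25.645045990419767 -1.8557153456217557
s10 contact s 25.399051808985604 -1.8557153456217557
18.1667 [503.438  36.876  78.758] [ 0.001 -0.59   0.808 -0.   ] j [ 0.395  0.367 -0.492  0.    -0.711 -0.705] F [ 5.146  0.478 -1.499] T [ 0.059 -1.509  0.183] 34.4995232967382 ydir 162.25729891986694
```

>>> apply_moves(motion=[0.0005,0,0,0,-0.3,0.0003,0,0,0,-0.2])

```text
time_s: 18.33
eef_pos: [503.5, 36.8, 78.7]
tcp_rot: [-0.0, -0.59, 0.808, 0.0]
ft_force: [1.2, 2.3, 1.1]
width: 34.4
```

```bash
python3 st.py
```

```text
18.3333 [503.512  36.839  78.732] [-0.    -0.59   0.808  0.   ] j [ 0.395  0.368 -0.49  -0.    -0.713 -0.704] F [1.153 2.326 1.108] T [ 0.492 -0.703  0.157] 34.44645137491244 ydir 162.25268905273967
```

>>> apply_moves(motion=[0,0,0,0,-0.12,0,0,0,0,-0.05,0,0,0,0,0.1,0,0,0,0,0.4,0,0,0,0,1,0,0,0,0,1,0,0,0,0,1,0,0,0,0,1])

```text
time_s: 19.0
eef_pos: [503.5, 36.7, 78.5]
tcp_rot: [-0.0, -0.589, 0.808, 0.0]
ft_force: [0.3, 1.0, -0.1]
width: 85.6
```

>>> apply_moves(motion=[0,0,0.01,0,1,0,0,0.02,0,1,0,0,0.03,0,1,0,0,0.03,0,1,0,-0.02,0.02,0,1,0,-0.03,0,0,1,0,-0.04,0,0,1,0,-0.04,0,0,1,0,-0.04,0,0,1,0,-0.04,0,0,1,0,-0.04,0,0,1,0,-0.02,0,0,1])

```text
time_s: 20.0
eef_pos: [503.1, -236.8, 188.4]
tcp_rot: [-0.0, -0.588, 0.809, -0.0]
ft_force: [-0.3, 0.8, -0.4]
width: 85.6
```

```bash
python3 st.py; python3 - <<'E'
from h import *
im=get_image('side'); cv2.imwrite('pics/s20.png',cv2.resize(im[200:290,210:320,::-1],None,fx=7,fy=6.6,interpolation=cv2.INTER_CUBIC))
im=get_image('top'); cv2.imwrite('pics/t20f.png',im[:,:,::-1]);cv2.imwrite('pics/t20.png',cv2.resize(im[190:255,195:295,::-1],None,fx=8,fy=8,interpolation=cv2.INTER_CUBIC))
E
```

```text
20.0 [ 503.137 -236.756  188.425] [-0.    -0.588  0.809 -0.   ] j [-0.148  0.311 -0.239  0.001 -1.021 -0.165] F [-0.288  0.834 -0.35 ] T [ 0.052 -0.045  0.041] 85.6419752525707 ydir 162.08332490013188
```

View pics/s20.png

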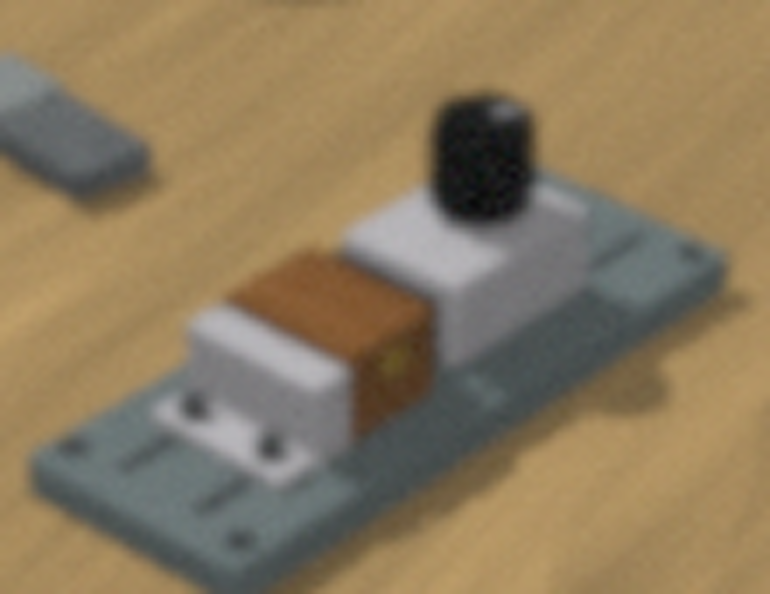

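View pics/t20f.png

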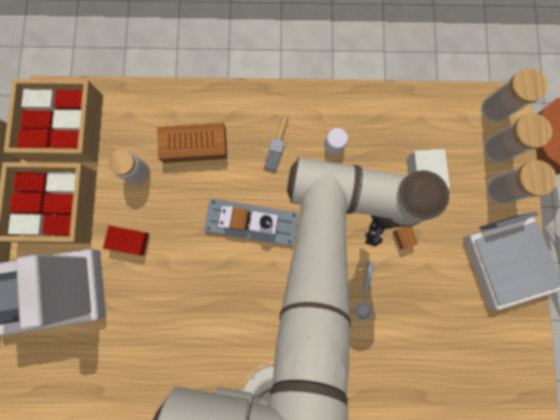

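```bash
python3 -c "
from station import ctrl; print(ctrl.job_done())"
```

```text
the job is handed in; nothing more can be done
None
```

I loaded the leftmost small box into the vise, clamped it and handed the job in at about 20 s of the 72 s. My two estimates of the clamping force disagree, at about 8 N and 13 N, though both fall within the required 5–16 N.

- **Loading:** I gripped the box by its 45 mm ends, stood it on the bed between pad and fence, and let go. Pictures showed it flat, roughly centred and clear of both.
- **Clamping:** I gripped the knob and turned it about 190° clockwise, following the jaw for about 26 mm. Side forces stayed around 5 N or less at every reading against the 15 N limit.
- **Clamping force:** The camera showed the box stop moving after 25.4–25.6 mm of jaw travel, which implies about 8 N. The knob torque readings were noisy and suggest about 13 N, so the true value is probably around 10 N.
- **Last checks:** After releasing the knob and withdrawing, the pictures showed the box flat against the fence. The bystanders I could see (one carton was partly hidden by the arm) looked unmoved. The arm was clear, with tool forces near zero.

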